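# Change speed on the welding turntable

### The job

Change the speed of the welding turntable on the bench with light pushes of the fingers: push the red-knobbed clutch lever fully over, away from the robot, to free the gears, then push the black-knobbed selector lever out of its slot, across the neutral channel of the H-shaped gate and fully home into the slot end marked by the blue spot. Last, push the clutch lever fully back towards the robot to clutch in again. The selector must stay in a slot end whenever the clutch is in, and the workpiece on the turntable and the loose things round the unit stay where they are.

Things in the scene. Friction and masses are not known exactly. Their poses are not given: they have to be found in the camera images.
- positioner: Bench welding positioner, bolted down: green gearbox (170 x 150 mm, 88 mm high) on a dark base plate 260 x 470 x 12 mm (95 mm to the front of the origin, 165 mm to the back, 180 mm to the right, 290 mm to the left). Origin on the table top straight under the gate's middle; x points from its front (the robot's side) to its back, y to its left. Motor at the back: x = 79 to 165 mm, up to 117 mm high.
- gate (a point): Middle of the steel gate plate's top (102 mm above the table), axes as the positioner. The plate has an H-shaped cut-out: two slots along x, 17.5 mm left and right of the middle, joined at x = 0 by the neutral channel along y (22 mm wide, rounded corners; the lever bar in it is 13 mm thick). Spots at the slot ends: left slot red in front, yellow at the back; right slot blue and white, either way round.
- turntable (a point): Centre of the round steel turntable's top, 184 mm diameter, 90 mm above the table, 190 mm to the left of the gate's middle. It does not turn. A rusty flange lies on it.
- selector_knob (a point): Centre of the selector lever's black pear-shaped knob (40 mm diameter, 53 mm tall). It lies 180 mm from the lever's pivot, which is in the unit's frame at x = 0, y = 0, z = 20 mm; upright it stands 200 mm above the table, fully in a slot about 187 mm.
- shift (a joint): Selector lever's tilt along the slots, rad: 0 upright (neutral), about +0.32 fully home at the back, -0.32 fully home at the front (knob 57 mm from neutral). Starts at the front end of the left slot (red). Sprung detents draw it to -0.32, 0 and +0.32: past half-way it snaps on by itself. Moving it takes about 3 N at the knob. It can only cross to the other slot within about 0.05 rad of 0.
- select (a joint): Selector lever's tilt across the slots, rad: +0.22 in the left slot (where it starts), -0.22 in the right slot (knob 39 mm to the left or right of the middle). Stays where it is left, takes about 1 N at the knob.
- spot_blue: Blue enamel spot with brass rim, 16 mm diameter, flat on the gate plate (104 mm high), at one end of the right slot: 48 mm to the front or to the back of the gate's middle, 17.5 mm to its right. It marks the wanted slot end.
- spot_white: White enamel spot, the same, at the other end of the right slot.
- clutch (a joint): Clutch lever's angle, rad: 0 clutch in (lever leans to the front, as it starts), 0.70 fully over (leans to the back, clutch out, gears free). A sprung detent holds it at both ends: past half-way it snaps over by itself. Moving it takes about 3 N at the knob.
- clutch_knob (a point): Centre of the clutch lever's red ball knob (34 mm diameter). It lies 135 mm from the lever's pivot, which is in the unit's frame at x = 0, y = -125 mm, z = 45 mm; about 172 mm above the table at both ends, 46 mm to the front or back of the pivot.
- workpiece: Rusty flange with hub (130 mm diameter, 45 mm high) lying loose on the turntable; origin at its underside's centre. Leave it alone.
- tin: Orange grease tin, 67 mm diameter, 60 mm high, origin under its centre. Leave it alone.
- bolt: Rusty bolt standing on its head, 34 mm wide, 87 mm high, origin under its centre. Leave it alone.
- nut: Dark hexagon nut, 41 mm wide, 19 mm high, origin under its centre. Leave it alone.

How it is judged:
By the outcome, as a careful person would: the job done as asked, in the order asked, and still so for the second after the job is handed in, with the robot touching nothing.
It also fails if it takes over 64 s, if anything falls off the work surface, if the arm or the gripper's body presses on something with over 40 N, if the wrist force passes 120 N, or if a joint passes its speed limit or range.

### The arm

A 6-joint arm with a two-finger parallel gripper is mounted at the origin on the work surface; the furniture and walls round the work are solid. World frame = base frame: x ahead of the robot, y to its left, z up, the work surface at z = 0. Lengths are in m, angles in degrees, forces in N, time in s.
With the tool pointing down it reaches from about 0.375 to 0.9 m from the base axis. Payload 3.1 kg.
Tool frame: the origin (TCP) lies on the centre line of the jaws, within the pads' length; the fingertips stand 25 mm ahead of it and the grasp point (between the pads) lies 6 mm ahead of it; z points along the fingers, y is the line along which they close (so a half turn about z gives the same grasp; the last joint's range is limited). The gripper opens to 87 mm and grips with 3 to 60 N. Pads are 19 mm wide; open, the fingers measure 117 mm over their backs; the gripper's body (75 mm by 190 mm) begins 51 mm behind the grasp point.
Start: joints at [-75.143, 30.224, 82.088, -0, 67.689, -10.227], TCP at [0.265, -0.566, 0.248] pointing down, gripper open.
Joint ranges: [-176.69, 176.69], [-43.24, 126.21], [12.49, 139.97], [-82, 262], [0, 151.66], [-163.58, 163.58]. Speed limits (degrees/s): [159.86, 159.86, 180, 180, 180, 180].

### API

Orientations are given as a 3x3 rotation matrix whose columns are the frame's x, y, z axes.
In Python, from rig import * gives the robot as it stands.
- The arm moves only by the tool step_arm, never from a script. Its argument "steps" is a list of rows, each a list of 7 numbers: the shift along the tool's x, y, z normalised to -1 to 1, where 1 is 0.3 m, then the turn, a rotation vector about the tool's x, y, z normalised to -1 to 1, where 1 is 45 degrees, then the gripper's target within -1 to 1 (shut at 1, half-way at 0, fully open at -1). A call has 1 to 8 rows; each row is the pose to reach, as a shift and turn from the pose commanded when the call began, along the tool's axes at that moment; what a row does not reach only later rows make up. A row lasts 1/12 s, in which the tool goes at most 41.7 mm and 7.16 degrees, less where a joint would pass 70% of its speed; a pose out of reach is approached as far as the arm can. A call with a number of a shift or a turn outside -1 to 1 is refused whole. A call with a gripper value outside its range is refused whole. The fingers move at their own pace and stop on an object; the grip force is fixed at half the most. Time passes only in rows, so rows that repeat a pose let the fingers close. It gives the time, the measured TCP pose, the force, the opening and the grip force at its end, in the units of the state.
- read_state(): the state, without advancing time (a new reading comes with each control period).
- capture(name): name is "side" or "top" or "wrist"; returns a dict with "image" (384x512x3 uint8, red, green, blue), "vertical_fov" (degrees; the focal length in pixels is half the picture's height over the tangent of half this angle, whatever the lens; pixels are square), "cx", "cy" (the principal point, pixels), "k1" (the pictures are not rectified: a ray, as slopes to the right and down, at radius r is drawn at 1 + k1 r^2 times it, then the intrinsics apply), "world_from_camera" (4x4, takes a point from camera to world coordinates); the wrist camera has in their place "T_tool_cam" (4x4, takes a point from camera to tool coordinates, whose origin is the TCP and whose axes are the flange's). Camera axes: x right, y down, z forward; pixel columns grow to the right and rows downward; lengths in m; the calibration is good to about 2 mm. A picture is of the moment at which its call begins: read the wrist's pose just before it. There is no depth.
- hand_in(): hands the job in; it is judged then, once.
The state is a dict: "time_s": time; "joint_positions": joint angles; "qvel": joint speeds; "tau": joint torques, N m; "position": TCP position; "tcp_rot": TCP orientation; "force": force on the tool from outside, world axes, zero at the start; "moment": the same for the moment, N m; "opening": opening from 0.0 (shut) to 1.0 (fully open); "grasp_force": force on a finger pad.
Only numpy, scipy, OpenCV 4.12 (cv2) and the standard library are available. Lean on these libraries where they do the work, as an engineer would, in place of code of your own. Each camera call takes 0.05 s, during which the arm holds its last target. There are 200 camera calls.

## Working session

There is one attempt and no reset: what is moved stays moved. The work goes in short steps, Python scripts to look and compute and a tool call to move; the robot and the scene stay as the last step left them, time stands still between calls to the robot, and variables do not carry over. Pictures are saved under pics/ and viewed, at most 10 in all, crops included, and the job is handed in when it is done.

Besides the shell and the picture viewer there is one more tool, called after "Emit:" in YAML: its name, and indented under it one key for each argument. step_arm: Moves the arm, as the interface text tells. Scaled input: -1 to 1 covers 0.3 m each way for a shift and 45 degrees each way for a turn. Its arguments: {"type":"object","properties":{"steps":{"type":"array"}},"required":["steps"]}

```bash
mkdir -p pics
cat > h.py <<'E'
from rig import *
import numpy as np, cv2
def save(n,f):
    c=capture(n); cv2.imwrite(f,c["image"][:,:,::-1]); np.save(f[:-4],c,allow_pickle=True); return c
def K(c):
    f=192/np.tan(np.radians(c["vertical_fov"])/2); return np.array([[f,0,c["cx"]],[0,f,c["cy"]],[0,0,1]])
def ray(c,px):
    # tan-slope distort: rd = r(1+k1 r^2)
    p=cv2.undistortPoints(np.array([[px]],float),K(c),np.array([c["k1"],0,0,0.]),None,None,None)
    return np.append(p.ravel(),1)
def onz(c,px,z,T=None):
    T=c["world_from_camera"] if T is None else T
    d=T[:3,:3]@ray(c,px); o=T[:3,3]; return o+d*(z-o[2])/d[2]
def proj(c,P,T=None):
    T=c["world_from_camera"] if T is None else T
    I=np.linalg.inv(T); q=(I[:3,:3]@np.atleast_2d(P).T).T+I[:3,3]
    r,_=cv2.Rodrigues(np.eye(3))
    return cv2.projectPoints(q.reshape(-1,1,3),r,np.zeros(3),K(c),np.array([c["k1"],0,0,0.]))[0].reshape(-1,2)
E
python3 - <<'E'
from h import *
for n in ("top","side"):
    c=save(n,f"pics/{n}0.png"); print(n,{k:v for k,v in c.items() if k!="image"})
a=cv2.imread("pics/top0.png")
s=read_state();print(s)
E
```

```text
top {'vertical_fov': 45.50362399073337, 'cx': 253.24824670484554, 'cy': 190.91911078774987, 'k1': -0.18138065479173712, 'world_from_camera': array([[-0.04109791, -0.97531048,  0.21698026,  0.27392501],
       [-0.9991478 ,  0.04094821, -0.00518785,  0.05762011],
       [-0.00382519, -0.21700856, -0.97616221,  1.13467918],
       [ 0.        ,  0.        ,  0.        ,  1.        ]])}
side {'vertical_fov': 56.58413996377241, 'cx': 256.95639723769847, 'cy': 191.29036927995242, 'k1': -0.007714316305106295, 'world_from_camera': array([[ 0.98705174, -0.0679512 ,  0.14529794,  0.36164444],
       [-0.16026334, -0.45546342,  0.87571042, -0.70301188],
       [ 0.00667232, -0.88765743, -0.46045605,  0.56197251],
       [ 0.        ,  0.        ,  0.        ,  1.        ]])}
{'time_s': 0.1, 'joint_positions': array([-7.51450209e+01,  3.02714405e+01,  8.21483002e+01, -6.04124790e-04,
        6.76869280e+01, -1.02281123e+01]), 'qvel': array([ 0.0412177 , -0.0619106 , -0.22190023, -0.0374274 ,  0.10478413,
        0.06236571]), 'tau': array([-6.60322553e-05, -4.40982771e+01, -1.77152181e+01,  6.33910904e-02,
        5.33353246e-02, -5.02042269e-05]), 'position': array([ 0.26481964, -0.56547031,  0.24669713]), 'tcp_rot': array([[ 9.05692323e-01,  4.23935349e-01, -4.86723625e-04],
       [ 4.23935507e-01, -9.05690597e-01,  1.79699551e-03],
       [ 3.20988906e-04, -1.83386446e-03, -9.99998267e-01]]), 'force': array([ 0.03363257, -0.02087858,  0.22274857]), 'moment': array([-0.01067783, -0.04048468, -0.00455263]), 'grasp_force': 0.0, 'opening': 0.9984905577253815}
```

View pics/top0.png

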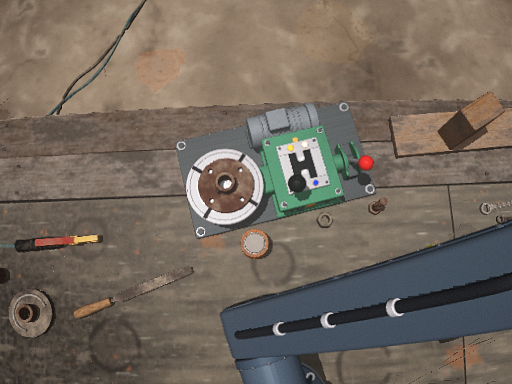

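View pics/side0.png

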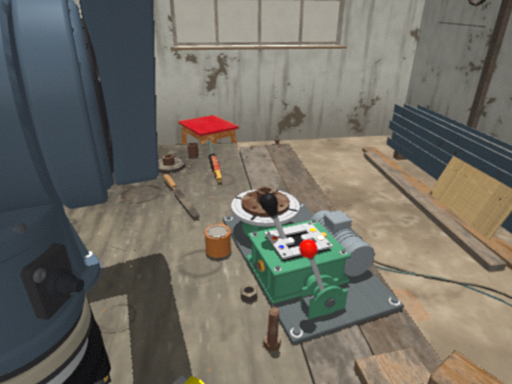

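Top view: the blue spot is at about (316,183), the front end of the right slot. The black knob is at (297,183) at front left, the clutch knob at (366,162), and the unit is yawed a little. Next I'll fit the unit's pose from features.

```bash
cat > fit.py <<'E'
from h import *
from scipy.optimize import least_squares
def cen(m,c,box):
    x0,y0,x1,y1=box; k=np.zeros(m.shape,np.uint8); k[y0:y1,x0:x1]=m[y0:y1,x0:x1]
    n,l,s,ce=cv2.connectedComponentsWithStats(k); i=1+np.argmax(s[1:,4]); return ce[i],s[i,4]
C={n:np.load(f"pics/{n}0.npy",allow_pickle=True).item() for n in("top","side")}
obs=[]
def seg(n,box,P,cond,tag):
    im=C[n]["image"].astype(int); r,g,b=im[...,0],im[...,1],im[...,2]
    ce,a=cen(cond(r,g,b).astype(np.uint8),0,box); print(n,tag,ce,a); obs.append((n,ce,P,tag))
blue=lambda r,g,b:(b>r+60)&(b>g+60)
red=lambda r,g,b:(r>120)&(g<70)&(b<70)
yel=lambda r,g,b:(r>170)&(g>130)&(b<110)
blk=lambda r,g,b:(r<60)&(g<60)&(b<60)
B=(-.048,-.0175,.104);Y=(.048,.0175,.104);R=(-.046,-.125,.172)
a=.32;t=.22
S0=(-.057,.039,.187)
seg("top",(305,172,330,195),B,blue,"blue"); seg("side",(265,235,300,260),B,blue,"blue")
seg("top",(280,138,300,156),Y,yel,"yel"); seg("side",(310,225,335,245),Y,yel,"yel")
seg("top",(350,145,385,180),R,red,"cl"); seg("side",(290,230,325,265),R,red,"cl")
seg("top",(282,168,308,196),S0,blk,"sel"); seg("side",(255,185,285,218),S0,blk,"sel")
def w(p,P): c,s=np.cos(p[2]),np.sin(p[2]); return np.array([p[0]+c*P[0]-s*P[1],p[1]+s*P[0]+c*P[1],P[2]])
f=lambda p:np.concatenate([proj(C[n],w(p,P))[0]-ce for n,ce,P,_ in obs])
r=least_squares(f,[.45,-.05,.2],loss="soft_l1")
print(r.x,np.degrees(r.x[2])); print(np.round(f(r.x).reshape(-1,2),1))
print("S0",w(r.x,S0),"R",w(r.x,R),"B",w(r.x,B))
np.save("pose.npy",r.x)
for n in C:
    im=cv2.resize(C[n]["image"][:,:,::-1],None,fx=4,fy=4,interpolation=cv2.INTER_CUBIC)
    for P in [(-.095,-.18,.012),(-.095,.29,.012),(.165,.29,.012),(.165,-.18,.012),(0,.19,.09),B,Y,R,S0,(0,0,.102)]:
        u=proj(C[n],w(r.x,P))[0]*4; cv2.circle(im,(int(u[0]),int(u[1])),5,(255,0,255),2)
    im=im[360:960,700:1500] if n=="top" else im[700:1300,850:1650]
    cv2.imwrite(f"pics/{n}fit.png",im)
E
python3 fit.py
```

```text
top blue [315.33333333 182.        ] 18
side blue [280.86666667 246.2       ] 15
top yel [290.04347826 147.60869565] 23
side yel [312.27272727 229.18181818] 11
top cl [365.47619048 162.28571429] 168
side cl [307.93023256 248.24806202] 258
top sel [296.75958188 180.80836237] 287
side sel [268.77597403 203.87012987] 308
[ 0.56085193 -0.06625449  0.20542596] 11.770040524853686
[[ 0.2  0.3]
 [ 0.7 -0. ]
 [ 0.1 -0.1]
 [ 0.7 -0.1]
 [ 0.1  0.4]
 [ 0.7  0.2]
 [-0.5  2.6]
 [-0.3 -2.6]]
S0 [ 0.49709502 -0.03970159  0.187     ] R [ 0.54131715 -0.19800953  0.172     ] B [ 0.5174309  -0.09317778  0.104     ]
```

View pics/topfit.png

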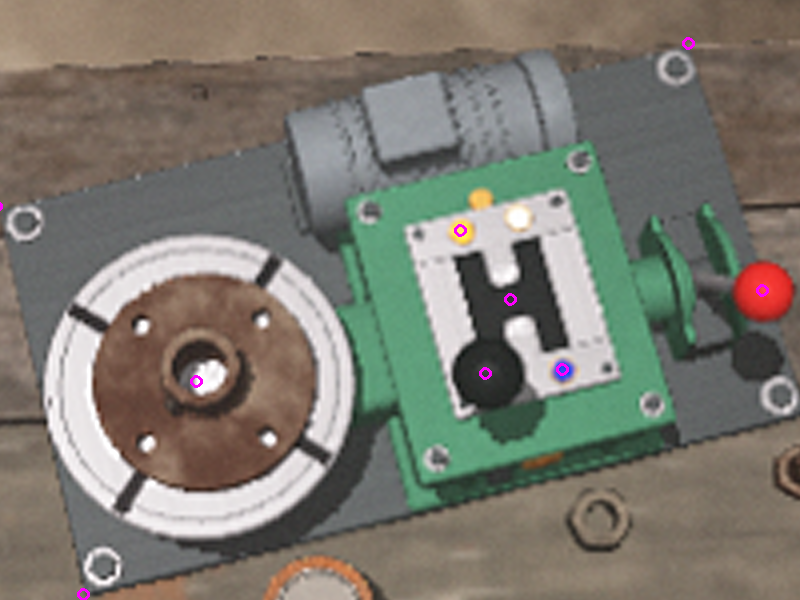

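Pose fit is good (residuals under 1 px on the spots and clutch knob). Next: shut the fingers, align tool x with the unit's x axis, and head for the front of the clutch knob.

Emit:
step_arm:
  steps:
    - [0.95, -0.55, 0, 0, 0, 0.296, 1]
    - [0.95, -0.55, 0, 0, 0, 0.296, 1]
    - [0.95, -0.55, 0, 0, 0, 0.296, 1]
    - [0.95, -0.55, 0, 0, 0, 0.296, 1]
    - [0.95, -0.55, 0, 0, 0, 0.296, 1]
    - [0.95, -0.55, 0, 0, 0, 0.296, 1]
    - [0.95, -0.55, 0, 0, 0, 0.296, 1]
    - [0.95, -0.55, 0, 0, 0, 0.296, 1]

```text
time_s: 0.77
position: [0.4538, -0.2933, 0.2473]
tcp_rot: [[0.979, 0.204, -0.001], [0.204, -0.979, 0.001], [-0.0, -0.001, -1.0]]
force: [0.1, 0.3, -0.4]
opening: 0.477
grasp_force: 0.0
```

```bash
cat > u.py <<'E'
# usage: python3 u.py x y z [x y z ...]  -> rows (tool-axis shift/0.3) to unit-frame TCP targets in mm
import sys; from h import *
p=np.load("pose.npy"); s=read_state(); c,n=np.cos(p[2]),np.sin(p[2]); U=np.array([[c,-n,0],[n,c,0],[0,0,1]])
P=np.array(s["position"]); R=np.array(s["tcp_rot"])
print("t",round(s["time_s"],2),"unit mm",np.round((U.T@(P-[p[0],p[1],0]))*1e3,1),"F unit",np.round(U.T@s["force"],2),"open",round(s["opening"],3))
print("axes in unit",np.round(U.T@R,3).tolist())
for t in np.array(sys.argv[1:],float).reshape(-1,3)/1e3:
    print(t*1e3,np.round(R.T@(U@t+[p[0],p[1],0]-P)/.3,3))
E
python3 u.py -95 -125 240 -95 -125 185 -75 -125 185
```

```text
t 0.77 unit mm [-151.1 -200.4  247.3] F unit [ 0.12  0.28 -0.35] open 0.477
axes in unit [[1.0, 0.0, -0.0], [0.0, -1.0, 0.001], [-0.0, -0.001, -1.0]]
[ -95. -125.  240.] [ 0.187 -0.251  0.024]
[ -95. -125.  185.] [ 0.187 -0.251  0.208]
[ -75. -125.  185.] [ 0.254 -0.251  0.208]
```

Emit:
step_arm:
  steps:
    - [0.187, -0.251, 0.02, 0, 0, 0, 1]
    - [0.187, -0.251, 0.02, 0, 0, 0, 1]
    - [0.187, -0.251, 0.02, 0, 0, 0, 1]
    - [0.187, -0.251, 0.208, 0, 0, 0, 1]
    - [0.187, -0.251, 0.208, 0, 0, 0, 1]
    - [0.187, -0.251, 0.208, 0, 0, 0, 1]
    - [0.187, -0.251, 0.208, 0, 0, 0, 1]
    - [0.187, -0.251, 0.208, 0, 0, 0, 1]

```text
time_s: 1.43
position: [0.4932, -0.2115, 0.1859]
tcp_rot: [[0.979, 0.203, 0.001], [0.203, -0.979, -0.001], [0.001, 0.001, -1.0]]
force: [0.1, -0.9, 0.7]
opening: 0.009
grasp_force: 0.0
```

```bash
python3 u.py -50 -125 185 -30 -125 185 18 -125 185; python3 -c "
from h import *
c=save('side','pics/s1.png'); i=cv2.imread('pics/s1.png')[150:350,180:446]; cv2.imwrite('pics/s1c.png',cv2.resize(i,(798,600)))"
```

```text
t 1.43 unit mm [ -95.8 -128.4  185.9] F unit [-0.07 -0.95  0.75] open 0.009
axes in unit [[1.0, -0.001, 0.001], [-0.001, -1.0, -0.001], [0.001, 0.001, -1.0]]
[ -50. -125.  185.] [ 0.153 -0.012  0.003]
[ -30. -125.  185.] [ 0.219 -0.012  0.003]
[  18. -125.  185.] [ 0.379 -0.012  0.003]
```

View pics/s1c.png

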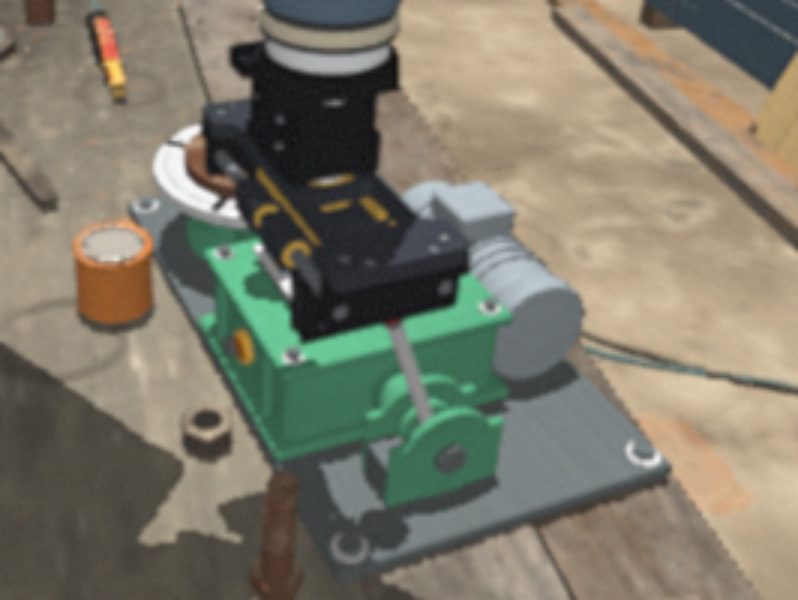

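The fingers are shut and in front of the clutch knob, with the gripper body clear above it. Now I'll push the clutch slowly.

Emit:
step_arm:
  steps:
    - [0.08, -0.012, 0, 0, 0, 0, 1]
    - [0.12, -0.012, 0, 0, 0, 0, 1]
    - [0.15, -0.012, 0, 0, 0, 0, 1]
    - [0.18, -0.012, 0, 0, 0, 0, 1]
    - [0.21, -0.012, 0, 0, 0, 0, 1]
    - [0.24, -0.012, 0, 0, 0, 0, 1]
    - [0.27, -0.012, 0, 0, 0, 0, 1]
    - [0.3, -0.012, 0, 0, 0, 0, 1]

```text
time_s: 2.15
position: [0.5813, -0.1885, 0.1851]
tcp_rot: [[0.979, 0.204, 0.001], [0.204, -0.979, 0.0], [0.001, 0.0, -1.0]]
force: [-0.1, 0.8, -0.2]
opening: 0.01
grasp_force: 0.0
```

```bash
python3 u.py 18 -125 185 -60 -125 185
```

```text
t 2.15 unit mm [  -4.9 -123.9  185.1] F unit [ 0.04  0.78 -0.23] open 0.01
axes in unit [[1.0, -0.0, 0.001], [-0.0, -1.0, -0.0], [0.001, 0.0, -1.0]]
[  18. -125.  185.] [0.076 0.004 0.001]
[ -60. -125.  185.] [-0.184  0.004  0.   ]
```

Emit:
step_arm:
  steps:
    - [0.03, 0, 0, 0, 0, 0, 1]
    - [0.05, 0, 0, 0, 0, 0, 1]
    - [0.065, 0, 0, 0, 0, 0, 1]
    - [0.076, 0, 0, 0, 0, 0, 1]
    - [0.08, 0, 0, 0, 0, 0, 1]
    - [0.08, 0, 0, 0, 0, 0, 1]

```text
time_s: 2.65
position: [0.6036, -0.1837, 0.185]
tcp_rot: [[0.979, 0.204, -0.0], [0.204, -0.979, 0.0], [-0.0, -0.0, -1.0]]
force: [0.1, -0.5, 0.5]
opening: 0.008
grasp_force: 0.0
```

```bash
python3 u.py -100 -125 185 -100 -125 260 -100 39 260 -102 39 195
```

```text
t 2.65 unit mm [  17.9 -123.7  185. ] F unit [ 0.04 -0.49  0.54] open 0.008
axes in unit [[1.0, 0.0, -0.0], [0.0, -1.0, 0.0], [-0.0, -0.0, -1.0]]
[-100. -125.  185.] [-0.393  0.004  0.   ]
[-100. -125.  260.] [-0.393  0.004 -0.25 ]
[-100.   39.  260.] [-0.393 -0.542 -0.25 ]
[-102.   39.  195.] [-0.4   -0.542 -0.033]
```

Emit:
step_arm:
  steps:
    - [-0.13, 0, 0, 0, 0, 0, 1]
    - [-0.26, 0, -0.05, 0, 0, 0, 1]
    - [-0.39, 0, -0.05, 0, 0, 0, 1]
    - [-0.43, 0, -0.05, 0, 0, 0, 1]
    - [-0.43, -0.14, -0.05, 0, 0, 0, 1]
    - [-0.43, -0.28, -0.05, 0, 0, 0, 1]
    - [-0.43, -0.42, -0.05, 0, 0, 0, 1]
    - [-0.43, -0.54, -0.05, 0, 0, 0, 1]

```text
time_s: 3.32
position: [0.4432, -0.05, 0.2002]
tcp_rot: [[0.979, 0.202, -0.0], [0.202, -0.979, 0.001], [-0.0, -0.001, -1.0]]
force: [0.5, 1.2, 0.4]
opening: 0.006
grasp_force: 0.0
```

```bash
python3 u.py -86.5 39 200 -29.5 39 200; python3 -c "
from h import *
c=save('side','pics/s2.png'); i=cv2.imread('pics/s2.png')[150:350,180:446]; cv2.imwrite('pics/s2c.png',cv2.resize(i,(798,600)))"
```

```text
t 3.32 unit mm [-111.9   39.9  200.2] F unit [0.75 1.07 0.44] open 0.006
axes in unit [[1.0, -0.002, -0.0], [-0.002, -1.0, 0.001], [-0.0, -0.001, -1.0]]
[-86.5  39.  200. ] [0.085 0.003 0.001]
[-29.5  39.  200. ] [0.275 0.002 0.001]
```

View pics/s2c.png

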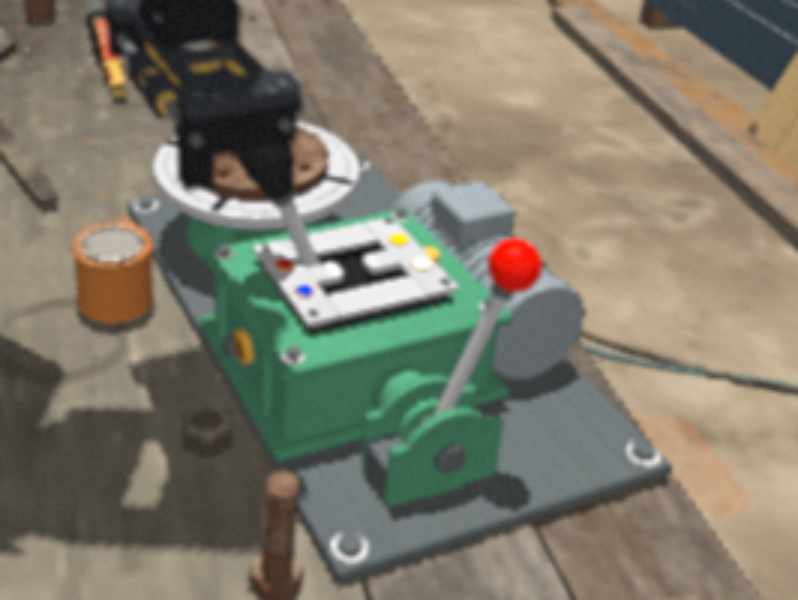

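The clutch now leans to the back, with its knob at crop (515,265), and the selector is still at front left. Now I'll push the selector to neutral slowly.

Emit:
step_arm:
  steps:
    - [0.08, 0.003, 0, 0, 0, 0, 1]
    - [0.105, 0.003, 0, 0, 0, 0, 1]
    - [0.125, 0.003, 0, 0, 0, 0, 1]
    - [0.145, 0.003, 0, 0, 0, 0, 1]
    - [0.165, 0.003, 0, 0, 0, 0, 1]
    - [0.18, 0.003, 0, 0, 0, 0, 1]
    - [0.195, 0.003, 0, 0, 0, 0, 1]
    - [0.21, 0.003, 0, 0, 0, 0, 1]

```text
time_s: 4.03
position: [0.5071, -0.0401, 0.2002]
tcp_rot: [[0.979, 0.203, 0.001], [0.203, -0.979, -0.0], [0.001, 0.001, -1.0]]
force: [0.2, -0.9, -1.0]
opening: 0.008
grasp_force: 0.0
```

```bash
python3 u.py -32 39 200
python3 - <<'E'
from h import *
p=np.load("pose.npy");c,s=np.cos(p[2]),np.sin(p[2])
C=np.load("pics/s2.npy",allow_pickle=True).item()
w=lambda P:np.array([p[0]+c*P[0]-s*P[1],p[1]+s*P[0]+c*P[1],P[2]])
print("clutch expected",proj(C,w((.046,-.125,.172))))
for n in("side","top"): save(n,f"pics/{n}3.png")
a=cv2.imread('pics/side3.png')[150:300,200:400]; b=cv2.imread('pics/top3.png')[90:240,220:420]
cv2.imwrite('pics/c3.png',cv2.resize(np.vstack([a,b]),(400*1,600)) )
E
```

```text
t 4.03 unit mm [-47.3  36.5 200.2] F unit [ 0.04 -0.94 -1.04] open 0.008
axes in unit [[1.0, -0.001, 0.001], [-0.001, -1.0, -0.001], [0.001, 0.001, -1.0]]
[-32.  39. 200.] [ 0.051 -0.008  0.001]
clutch expected [[351.51521598 238.26670193]]
```

View pics/c3.png

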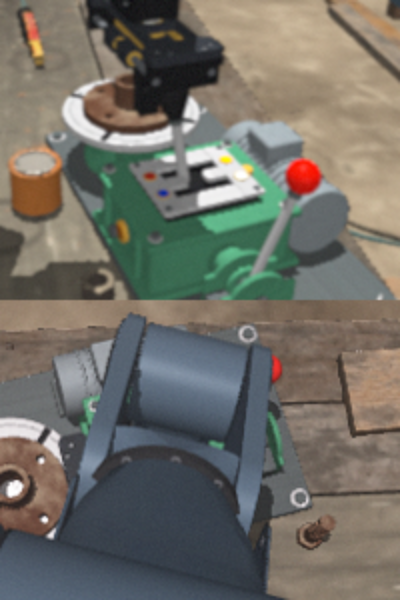

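The clutch is measured fully home, at (351.5,238) as predicted. The selector has snapped towards neutral. I'll nudge it to neutral, then go round to its left side.

Emit:
step_arm:
  steps:
    - [0.02, 0, 0, 0, 0, 0, 1]
    - [0.035, 0, 0, 0, 0, 0, 1]
    - [0.045, 0, 0, 0, 0, 0, 1]
    - [0.045, 0, 0, 0, 0, 0, 1]
    - [-0.04, 0, 0, 0, 0, 0, 1]
    - [-0.06, -0.1, 0, 0, 0, 0, 1]
    - [-0.06, -0.2, 0, 0, 0, 0, 1]
    - [-0.06, -0.2, 0, 0, 0, 0, 1]

```text
time_s: 4.8
position: [0.473, 0.019, 0.1999]
tcp_rot: [[0.979, 0.206, -0.004], [0.206, -0.979, 0.002], [-0.004, -0.003, -1.0]]
force: [-0.6, 0.0, 0.8]
opening: 0.006
grasp_force: 0.0
```

```bash
python3 u.py 0 98 200 0 74 200 0 -4 200
```

```text
t 4.8 unit mm [-68.6 101.4 199.9] F unit [-0.61  0.15  0.8 ] open 0.006
axes in unit [[1.0, 0.002, -0.004], [0.002, -1.0, 0.003], [-0.004, -0.003, -1.0]]
[  0.  98. 200.] [ 0.229  0.012 -0.001]
[  0.  74. 200.] [ 0.229  0.092 -0.002]
[  0.  -4. 200.] [ 0.228  0.352 -0.002]
```

Emit:
step_arm:
  steps:
    - [0.12, 0, 0, 0, 0, 0, 1]
    - [0.229, 0, 0, 0, 0, 0, 1]
    - [0.229, 0, 0, 0, 0, 0, 1]
    - [0.229, 0.07, 0, 0, 0, 0, 1]
    - [0.229, 0.1, 0, 0, 0, 0, 1]
    - [0.229, 0.12, 0, 0, 0, 0, 1]
    - [0.229, 0.14, 0, 0, 0, 0, 1]
    - [0.229, 0.16, 0, 0, 0, 0, 1]

```text
time_s: 5.47
position: [0.5529, -0.0178, 0.2003]
tcp_rot: [[0.979, 0.203, -0.0], [0.203, -0.979, 0.0], [-0.0, -0.001, -1.0]]
force: [-0.5, 0.3, 1.4]
opening: 0.005
grasp_force: 0.6
```

```bash
python3 u.py 0 -4 200
```

```text
t 5.47 unit mm [  2.1  49.  200.3] F unit [-0.39  0.4   1.43] open 0.005
axes in unit [[1.0, -0.001, -0.0], [-0.001, -1.0, 0.001], [-0.0, -0.001, -1.0]]
[  0.  -4. 200.] [-0.007  0.177  0.001]
```

Emit:
step_arm:
  steps:
    - [-0.007, 0.025, 0, 0, 0, 0, 1]
    - [-0.007, 0.05, 0, 0, 0, 0, 1]
    - [-0.007, 0.075, 0, 0, 0, 0, 1]
    - [-0.007, 0.1, 0, 0, 0, 0, 1]
    - [-0.007, 0.125, 0, 0, 0, 0, 1]
    - [-0.007, 0.145, 0, 0, 0, 0, 1]
    - [-0.007, 0.16, 0, 0, 0, 0, 1]
    - [-0.007, 0.17, 0, 0, 0, 0, 1]

```text
time_s: 6.13
position: [0.5618, -0.0686, 0.2]
tcp_rot: [[0.979, 0.203, -0.0], [0.203, -0.979, -0.0], [-0.0, 0.0, -1.0]]
force: [-0.3, 0.6, 0.4]
opening: 0.002
grasp_force: 0.2
```

```bash
python3 u.py 0 -4 200 0 -6 200
```

```text
t 6.13 unit mm [  0.4  -2.5 200. ] F unit [-0.16  0.66  0.36] open 0.002
axes in unit [[1.0, -0.001, -0.0], [-0.001, -1.0, -0.0], [-0.0, 0.0, -1.0]]
[  0.  -4. 200.] [-0.001  0.005 -0.   ]
[  0.  -6. 200.] [-0.001  0.012 -0.   ]
```

Emit:
step_arm:
  steps:
    - [0, 0.005, 0, 0, 0, 0, 1]
    - [0, 0.01, 0, 0, 0, 0, 1]
    - [0, 0.012, 0, 0, 0, 0, 1]
    - [0, 0.012, 0, 0, 0, 0, 1]

```text
time_s: 6.47
position: [0.5624, -0.0713, 0.2001]
tcp_rot: [[0.979, 0.204, -0.0], [0.204, -0.979, 0.0], [-0.0, -0.0, -1.0]]
force: [0.5, -0.3, -0.0]
opening: 0.005
grasp_force: 0.1
```

```bash
python3 u.py 0 25 200  75 25 200 75 -39 200
python3 - <<'E'
from h import *
p=np.load("pose.npy");c,s=np.cos(p[2]),np.sin(p[2])
C=save("side","pics/s4.png")
i=cv2.imread('pics/s4.png')[170:320,210:410]; cv2.imwrite('pics/s4c.png',cv2.resize(i,(600,450)))
E
```

```text
t 6.47 unit mm [  0.5  -5.2 200.1] F unit [ 0.44 -0.43 -0.03] open 0.005
axes in unit [[1.0, 0.0, -0.0], [0.0, -1.0, 0.0], [-0.0, -0.0, -1.0]]
[  0.  25. 200.] [-0.002 -0.101  0.   ]
[ 75.  25. 200.] [ 0.248 -0.101  0.   ]
[ 75. -39. 200.] [0.248 0.113 0.   ]
```

View pics/s4c.png

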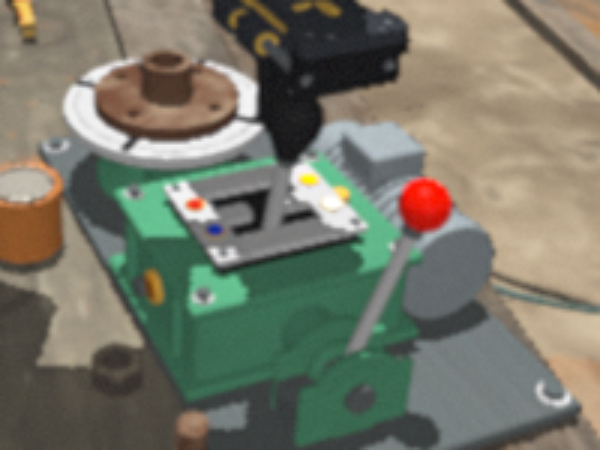

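Emit:
step_arm:
  steps:
    - [0, 0.005, 0, 0, 0, 0, 1]
    - [0, 0.01, 0, 0, 0, 0, 1]
    - [0, 0.01, 0, 0, 0, 0, 1]

```text
time_s: 6.77
position: [0.5632, -0.0745, 0.2002]
tcp_rot: [[0.979, 0.204, 0.0], [0.204, -0.979, -0.0], [0.0, 0.0, -1.0]]
force: [-0.3, 0.8, 1.7]
opening: 0.005
grasp_force: 0.1
```

```bash
python3 u.py
python3 - <<'E'
from h import *
p=np.load("pose.npy");c,s=np.cos(p[2]),np.sin(p[2])
w=lambda P:np.array([p[0]+c*P[0]-s*P[1],p[1]+s*P[0]+c*P[1],P[2]])
C=capture("side")
# lever bar ends at plate level and below the knob for select=-.22 / -.15
for a in(-.22,-.15):
    for L in(.09,.15,.18): print(a,L,(proj(C,w((0,L*np.sin(a),.02+L*np.cos(a))))[0]-[210,170])*3)
E
```

```text
t 6.77 unit mm [  0.6  -8.5 200.2] F unit [-0.16  0.82  1.69] open 0.005
axes in unit [[1.0, -0.0, 0.0], [-0.0, -1.0, -0.0], [0.0, 0.0, -1.0]]
-0.22 0.09 [276.18523478 212.18057805]
-0.22 0.15 [290.42216298 152.9287716 ]
-0.22 0.18 [298.09660788 120.97417817]
-0.15 0.09 [272.37941069 206.2615507 ]
-0.15 0.15 [283.63855704 143.20816909]
-0.15 0.18 [289.66621983 109.4321034 ]
```

Emit:
step_arm:
  steps:
    - [0, 0.008, 0, 0, 0, 0, 1]
    - [0, 0.008, 0, 0, 0, 0, 1]

```text
time_s: 6.98
position: [0.5634, -0.0766, 0.2001]
tcp_rot: [[0.979, 0.204, -0.0], [0.204, -0.979, 0.001], [-0.0, -0.001, -1.0]]
force: [-0.6, 0.7, 0.7]
opening: 0.011
grasp_force: 0.7
```

```bash
python3 u.py 0 25 200  75 25 200 75 -39 200
```

```text
t 6.98 unit mm [  0.4 -10.7 200.1] F unit [-0.48  0.83  0.68] open 0.011
axes in unit [[1.0, -0.0, -0.0], [-0.0, -1.0, 0.001], [-0.0, -0.001, -1.0]]
[  0.  25. 200.] [-0.001 -0.119  0.   ]
[ 75.  25. 200.] [ 0.249 -0.119  0.   ]
[ 75. -39. 200.] [0.249 0.094 0.   ]
```

Emit:
step_arm:
  steps:
    - [0, -0.1, 0, 0, 0, 0, 1]
    - [0, -0.23, 0, 0, 0, 0, 1]
    - [0, -0.36, 0, 0, 0, 0, 1]
    - [0, -0.46, 0, 0, 0, 0, 1]
    - [0, -0.46, 0, 0, 0, 0, 1]

```text
time_s: 7.4
position: [0.533, 0.0631, 0.2001]
tcp_rot: [[0.978, 0.209, -0.003], [0.209, -0.978, 0.002], [-0.002, -0.002, -1.0]]
force: [-1.0, 0.9, -0.7]
opening: 0.006
grasp_force: 0.0
```

```bash
python3 u.py 75 127 200 75 -42 200
python3 - <<'E'
from h import *
p=np.load("pose.npy");c,s=np.cos(p[2]),np.sin(p[2])
w=lambda P:np.array([p[0]+c*P[0]-s*P[1],p[1]+s*P[0]+c*P[1],P[2]])
C=save("side","pics/s5.png")
for a in(-.24,-.22,-.18,-.15):
    L=.18; print(a,L,(proj(C,w((0,L*np.sin(a),.02+L*np.cos(a))))[0]-[210,170])*3)
i=cv2.imread('pics/s5.png')[170:320,210:410]; i=cv2.resize(i,(600,450))
u=(proj(C,w((0,-.0393,.1956)))[0]-[210,170])*3; cv2.circle(i,tuple(int(v) for v in u),4,(255,0,255),1)
cv2.imwrite('pics/s5c.png',i)
E
```

```text
t 7.4 unit mm [ -0.9 132.3 200.1] F unit [-0.8   1.05 -0.7 ] open 0.006
axes in unit [[1.0, 0.005, -0.002], [0.005, -1.0, 0.002], [-0.002, -0.002, -1.0]]
[ 75. 127. 200.] [ 0.253  0.019 -0.   ]
[ 75. -42. 200.] [ 0.25   0.582 -0.002]
-0.24 0.18 [300.50342937 124.50561907]
-0.22 0.18 [298.09660788 120.97417817]
-0.18 0.18 [293.27836629 114.22163158]
-0.15 0.18 [289.66621983 109.4321034 ]
```

View pics/s5c.png

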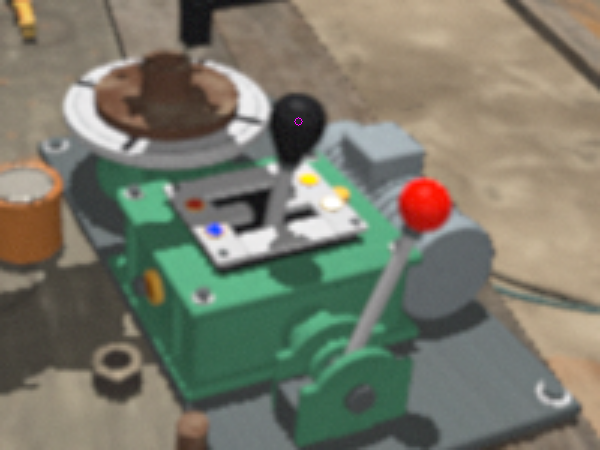

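The knob sits exactly on the predicted right-slot neutral point at crop (298,121). Next, go round behind it.

Emit:
step_arm:
  steps:
    - [0.13, 0, 0, 0, 0, 0, 1]
    - [0.25, 0.01, 0, 0, 0, 0, 1]
    - [0.25, 0.13, 0, 0, 0, 0, 1]
    - [0.25, 0.26, 0, 0, 0, 0, 1]
    - [0.25, 0.39, 0, 0, 0, 0, 1]
    - [0.25, 0.5, 0, 0, 0, 0, 1]
    - [0.25, 0.57, 0, 0, 0, 0, 1]
    - [0.25, 0.57, 0, 0, 0, 0, 1]

```text
time_s: 8.12
position: [0.6454, -0.1009, 0.2002]
tcp_rot: [[0.98, 0.198, 0.003], [0.198, -0.98, -0.004], [0.002, 0.004, -1.0]]
force: [-0.3, -0.6, -0.3]
opening: 0.009
grasp_force: 0.0
```

```bash
python3 u.py 0 -39 200 -27.5 -39 200
```

```text
t 8.12 unit mm [ 75.7 -51.1 200.2] F unit [-0.39 -0.57 -0.29] open 0.009
axes in unit [[1.0, -0.006, 0.002], [-0.006, -1.0, -0.004], [0.002, 0.004, -1.0]]
[  0. -39. 200.] [-0.252 -0.039 -0.   ]
[-27.5 -39.  200. ] [-0.344 -0.038 -0.   ]
```

Emit:
step_arm:
  steps:
    - [-0.05, -0.01, 0, 0, 0, 0, 1]
    - [-0.1, -0.01, 0, 0, 0, 0, 1]
    - [-0.1, -0.01, 0, 0, 0, 0, 1]

```text
time_s: 8.37
position: [0.6108, -0.0975, 0.1996]
tcp_rot: [[0.979, 0.202, -0.004], [0.202, -0.979, 0.001], [-0.004, -0.002, -1.0]]
force: [0.1, -0.1, 0.1]
opening: 0.004
grasp_force: 0.0
```

```bash
python3 u.py 0 -39 200 -25 -39 200
```

```text
t 8.37 unit mm [ 42.5 -40.7 199.6] F unit [ 0.1  -0.15  0.12] open 0.004
axes in unit [[1.0, -0.002, -0.004], [-0.002, -1.0, 0.002], [-0.004, -0.002, -1.0]]
[  0. -39. 200.] [-0.142 -0.006 -0.001]
[-25. -39. 200.] [-0.225 -0.005 -0.   ]
```

Emit:
step_arm:
  steps:
    - [-0.04, -0.004, 0, 0, 0, 0, 1]
    - [-0.06, -0.004, 0, 0, 0, 0, 1]
    - [-0.08, -0.004, 0, 0, 0, 0, 1]
    - [-0.1, -0.004, 0, 0, 0, 0, 1]
    - [-0.12, -0.004, 0, 0, 0, 0, 1]
    - [-0.14, -0.004, 0, 0, 0, 0, 1]
    - [-0.16, -0.004, 0, 0, 0, 0, 1]
    - [-0.18, -0.004, 0, 0, 0, 0, 1]

```text
time_s: 9.03
position: [0.5594, -0.1067, 0.1998]
tcp_rot: [[0.979, 0.204, -0.002], [0.204, -0.979, 0.0], [-0.002, -0.001, -1.0]]
force: [-0.0, 0.1, -0.2]
opening: 0.004
grasp_force: 0.0
```

```bash
python3 u.py -27 -39 200
```

```text
t 9.03 unit mm [ -9.7 -39.3 199.8] F unit [ 0.02  0.11 -0.23] open 0.004
axes in unit [[1.0, 0.0, -0.002], [0.0, -1.0, 0.001], [-0.002, -0.001, -1.0]]
[-27. -39. 200.] [-0.058 -0.001 -0.   ]
```

Emit:
step_arm:
  steps:
    - [-0.03, 0, 0, 0, 0, 0, 1]
    - [-0.05, 0, 0, 0, 0, 0, 1]
    - [-0.06, 0, 0, 0, 0, 0, 1]
    - [-0.06, 0, 0, 0, 0, 0, 1]

```text
time_s: 9.37
position: [0.5422, -0.1104, 0.2002]
tcp_rot: [[0.979, 0.203, -0.0], [0.203, -0.979, 0.0], [-0.0, -0.0, -1.0]]
force: [-0.0, 1.0, -0.1]
opening: 0.002
grasp_force: 0.1
```

```bash
python3 u.py 95 -39 200 95 -125 185
```

```text
t 9.37 unit mm [-27.3 -39.4 200.2] F unit [ 0.17  1.02 -0.14] open 0.002
axes in unit [[1.0, -0.001, -0.0], [-0.001, -1.0, 0.0], [-0.0, -0.0, -1.0]]
[ 95. -39. 200.] [ 0.408 -0.002  0.   ]
[  95. -125.  185.] [0.408 0.285 0.05 ]
```

Emit:
step_arm:
  steps:
    - [0.13, 0, 0, 0, 0, 0, 1]
    - [0.26, 0, 0, 0, 0, 0, 1]
    - [0.39, 0, 0, 0, 0, 0, 1]
    - [0.41, 0, 0, 0, 0, 0, 1]
    - [0.41, 0.12, 0, 0, 0, 0, 1]
    - [0.41, 0.24, 0.03, 0, 0, 0, 1]
    - [0.41, 0.285, 0.05, 0, 0, 0, 1]
    - [0.41, 0.285, 0.05, 0, 0, 0, 1]

```text
time_s: 10.03
position: [0.6804, -0.1727, 0.1832]
tcp_rot: [[0.98, 0.2, -0.002], [0.2, -0.98, -0.0], [-0.002, 0.0, -1.0]]
force: [0.1, 0.5, -0.1]
opening: 0.005
grasp_force: 0.0
```

```bash
python3 u.py 0 -125 185 -20 -125 185
python3 - <<'E'
from h import *
p=np.load("pose.npy");c,s=np.cos(p[2]),np.sin(p[2])
w=lambda P:np.array([p[0]+c*P[0]-s*P[1],p[1]+s*P[0]+c*P[1],P[2]])
C=save("side","pics/s6.png")
i=cv2.imread('pics/s6.png')[150:300,200:400]; i=cv2.resize(i,(600,450))
for P in[(-.0555,-.0384,.187),(-.048,-.0375,.187)]:
  u=(proj(C,w(P))[0]-[200,150])*3; cv2.circle(i,tuple(int(v) for v in u),3,(255,0,255),1)
cv2.imwrite('pics/s6c.png',i)
E
```

```text
t 10.03 unit mm [  95.4 -128.6  183.2] F unit [ 0.19  0.46 -0.09] open 0.005
axes in unit [[1.0, -0.004, -0.002], [-0.004, -1.0, -0.0], [-0.002, 0.0, -1.0]]
[   0. -125.  185.] [-0.318 -0.011 -0.006]
[ -20. -125.  185.] [-0.385 -0.01  -0.005]
```

View pics/s6c.png

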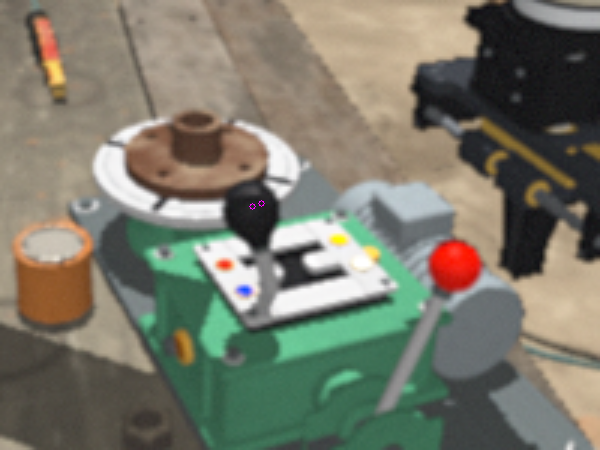

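The selector is fully home at blue: its knob at (251,207) matches the prediction. Now push the clutch back in.

Emit:
step_arm:
  steps:
    - [-0.08, -0.01, 0, 0, 0, 0, 1]
    - [-0.12, -0.01, 0, 0, 0, 0, 1]
    - [-0.15, -0.01, 0, 0, 0, 0, 1]
    - [-0.18, -0.01, 0, 0, 0, 0, 1]
    - [-0.21, -0.01, 0, 0, 0, 0, 1]
    - [-0.24, -0.01, 0, 0, 0, 0, 1]
    - [-0.27, -0.01, 0, 0, 0, 0, 1]
    - [-0.3, -0.01, 0, 0, 0, 0, 1]

```text
time_s: 10.75
position: [0.5902, -0.1841, 0.1845]
tcp_rot: [[0.979, 0.204, -0.003], [0.204, -0.979, 0.001], [-0.002, -0.001, -1.0]]
force: [0.1, -0.1, 0.3]
opening: 0.005
grasp_force: 0.0
```

Emit:
step_arm:
  steps:
    - [-0.02, 0, 0, 0, 0, 0, 1]
    - [-0.04, 0, 0, 0, 0, 0, 1]
    - [-0.06, 0, 0, 0, 0, 0, 1]
    - [-0.07, 0, 0, 0, 0, 0, 1]
    - [-0.075, 0, 0, 0, 0, 0, 1]
    - [-0.075, 0, 0, 0, 0, 0, 1]

```text
time_s: 11.25
position: [0.5698, -0.1891, 0.1852]
tcp_rot: [[0.979, 0.204, -0.0], [0.204, -0.979, 0.0], [0.0, -0.0, -1.0]]
force: [-0.7, -0.1, 0.4]
opening: 0.004
grasp_force: 0.0
```

```bash
python3 u.py 95 -125 185
```

```text
t 11.25 unit mm [ -16.3 -122.1  185.2] F unit [-0.69  0.06  0.42] open 0.004
axes in unit [[1.0, -0.0, 0.0], [-0.0, -1.0, 0.0], [0.0, -0.0, -1.0]]
[  95. -125.  185.] [0.371 0.009 0.001]
```

Emit:
step_arm:
  steps:
    - [-0.01, 0, 0, 0, 0, 0, 1]
    - [-0.012, 0, 0, 0, 0, 0, 1]
    - [0.1, 0, 0, 0, 0, 0, 1]
    - [0.22, 0, 0, 0, 0, 0, 1]
    - [0.34, 0, -0.1, 0, 0, 0, 1]
    - [0.42, 0, -0.2, 0, 0, 0, 1]
    - [0.42, 0, -0.2, 0, 0, 0, 1]
    - [0.42, 0, -0.2, 0, 0, 0, 1]

```text
time_s: 11.92
position: [0.6963, -0.1631, 0.2478]
tcp_rot: [[0.979, 0.206, 0.006], [0.206, -0.979, -0.003], [0.006, 0.004, -1.0]]
force: [-1.4, -1.3, -0.3]
opening: 0.011
grasp_force: 0.0
```

```bash
python3 u.py
python3 - <<'E'
from h import *
p=np.load("pose.npy");c,s=np.cos(p[2]),np.sin(p[2])
w=lambda P:np.array([p[0]+c*P[0]-s*P[1],p[1]+s*P[0]+c*P[1],P[2]])
C=save("side","pics/s7.png")
i=cv2.imread('pics/s7.png')[150:350,180:446]; i=cv2.resize(i,(798,600))
for P in[(-.0555,-.0384,.187),(-.046,-.125,.172)]:
  u=(proj(C,w(P))[0]-[180,150])*3; cv2.circle(i,tuple(int(v) for v in u),3,(255,255,0),1)
cv2.imwrite('pics/s7c.png',i)
E
```

```text
t 11.92 unit mm [ 112.8 -122.4  247.8] F unit [-1.6  -1.01 -0.34] open 0.011
axes in unit [[1.0, 0.002, 0.006], [0.002, -1.0, -0.004], [0.006, 0.004, -1.0]]
```

View pics/s7c.png

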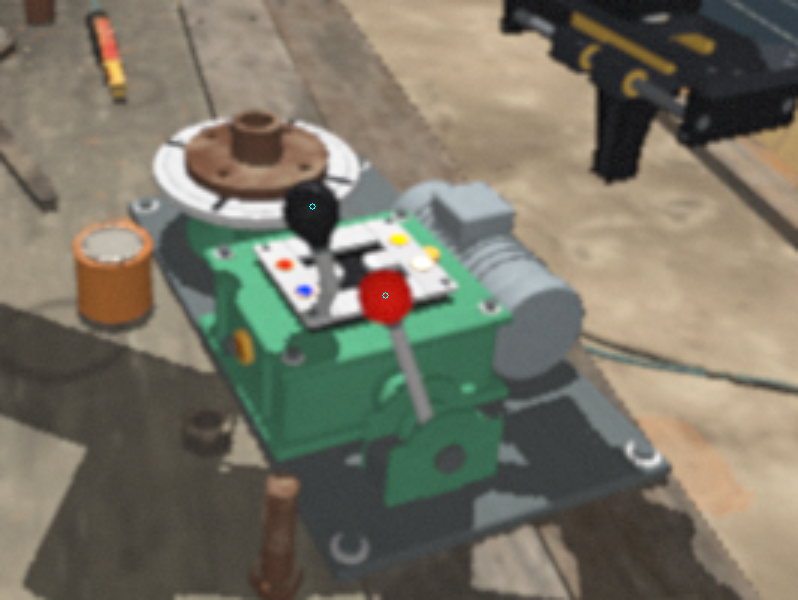

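Both knobs sit on their predicted end positions (selector at (312,207), clutch at (385,296)). The flange, tin, nut and bolt haven't moved, and the gripper is clear.

```bash
python3 -c "
from rig import *
print(hand_in())"
```

```text
the job is handed in; nothing more can be done
None
```

The turntable's speed is changed and the job is handed in: the selector is fully home at the blue spot, the clutch is back in, and nothing loose was disturbed; it took about 12 s of the 64 s allowed.

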